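Post a used battery through a self-closing flap

ROBOT

A 7-joint arm with a two-finger parallel gripper is mounted at the origin on a cart in front of the work surface, level with it; the furniture and walls round the work are solid. World frame = base frame: x ahead of the robot, y to its left, z up, the work surface at z = 0. Lengths are in m, angles in rad, forces in N, time in s.
With the tool pointing down it reaches from about 0.425 to 0.925 m from the base axis. Payload 6.8 kg.
Tool frame: the origin (TCP) lies midway between the tips of the shut fingers; the grasp point (between the pads) lies 19 mm behind it; z points along the fingers, y is the line along which they close (so a half turn about z gives the same grasp; the last joint's range is limited). The gripper opens to 85 mm and grips with 20 to 120 N. Pads are 22 mm wide; open, the fingers measure 114 mm over their backs; the gripper's body (76 mm by 85 mm) begins 54 mm behind the grasp point. The pads swing forward as they close: fully open they stand 13 mm farther back than shut.
Start: joints at [-1.268, 0.477, 0.022, 1.555, -0.011, 1.109, -0.083], TCP at [0.27, 0.619, 0.231] pointing down, gripper open.
Joint ranges: [-2.96, 2.96], [-0.34, 2.1], [-1.41, 1.46], [0.24, 2.44], [-1.37, 4.51], [0.17, 1.92], [-2.96, 2.96]. Speed limits (rad/s): [2.39, 2.39, 3.14, 3.14, 3.14, 3.14, 3.14].

INTERFACE

Orientations are given as a unit quaternion [w, x, y, z].
In Python, from station import * gives the robot as it stands.
- The arm moves only by the shell command python3 -m creep 'ROWS' [FORCE]. ROWS is JSON, a list of rows, each a list of 7 numbers: the gripper command: -1 is shut, 1 is fully open, values between are in proportion, then the shift along the world's x, y, z in mm, then the turn, a rotation vector about the world's x, y, z in rad. A call has 1 to 5 rows; each row shifts and turns the commanded pose from where the row before left it; what a row does not reach is not made up. A row lasts 1/8 s, in which the tool goes at most 62.5 mm and 10.7 degrees, less where a joint would pass 70% of its speed; a pose out of reach is approached as far as the arm can. A call is refused whole if a number of a shift passes 62.5 or a number of a turn 0.188, either way. A call with a gripper value outside its range is refused whole. The fingers move at their own pace and stop on an object; FORCE is the grip in N (left out, the last holds). Time passes only in rows, so rows that do not move let the fingers close. It gives the time, the measured TCP pose, the force, the opening and the grip force at its end, in the units of the state.
- get_obs(): the state, without advancing time (a new reading comes with each control period).
- read_camera(name): name is "scene" or "top"; returns (picture, depth): 420x560x3 uint8, red, green, blue; 420x560 float32, m along the optical axis (not along the pixel's ray), 0 where there is no reading.
- camera_params(name): a dict with "intrinsics" (3x3 intrinsics, pixels), "k1" (the pictures are not rectified: a ray, as slopes to the right and down, at radius r is drawn at 1 + k1 r^2 times it, then the intrinsics apply), "cam_to_world" (4x4, takes a point from camera to world coordinates). Camera axes: x right, y up, looking along -z (the intrinsics and any distortion apply to the point x, -y, -z); pixel columns grow to the right and rows downward; lengths in m; the calibration is good to about 2 mm. A picture is of the moment at which its call begins. camera_params takes no time and is no camera call.
- hand_in(): hands the job in; it is judged then, once.
The state is a dict: "t": time; "q": joint angles; "joint_vel": joint speeds; "joint_torque": joint torques, N m; "eef_pos": TCP position; "tool_rot": TCP orientation; "contact_force": force on the tool from outside, world axes, zero at the start; "torque": the same for the moment, N m; "gripper_width": opening from 0.0 (shut) to 1.0 (fully open); "grasp_force": force on a finger pad.
Only numpy, scipy, OpenCV 4.12 (cv2) and the standard library are available. Lean on these libraries where they do the work, as an engineer would, in place of code of your own. Each camera call takes 0.05 s, during which the arm holds its last target. There are 200 camera calls.

TASK

Push the used battery that lies on the ledge of the grey collection box through the box's self-closing flap, without grasping or lifting it: push the flap open with one finger and keep it open, and with the other finger push the battery over the sill so that it drops inside; do not shove the closed flap with the battery. Then draw back so that the flap shuts behind it, and leave the jar, the garlic and the salt shaker where they stand.

Things in the scene. Friction and masses are not known exactly. Their poses are not given: they have to be found in the camera images.
- battery_box: Grey plastic battery collection box, fixed, 213 mm deep (x), 260 wide (y), 128 high. Origin on the worktop under the middle of the sill; x points from the ledge into the box (away from the robot), y left along the sill, z up. Behind the sill it is hollow, 117 mm deep, floor at z = 6 mm, between upright cheeks (inner faces y = +-122 mm, top z = 128) under a roof (x 60 to 125 mm, top z = 128).
- sill (a point): Middle of the sill, the rear edge of the flat open ledge on which the battery lies, 70 mm above the worktop; axes as the box. The ledge reaches 82 mm forward (-x) from here and 122 mm to each side. A front lip (6 mm thick) stands 5 mm and the side rims 14 mm above the ledge. Behind the sill the battery drops freely into the box.
- flap (a joint): The flap between the cheeks: one rigid steel panel, 238 mm wide, 4 thick, that opens as a whole wherever it is pushed. Shut (0 rad) it slopes 49 deg from vertical, from the hinge down towards the robot to the sill. Pushed inward (+x) its lower edge swings into the box and the value (rad) grows: 0.86 is about vertical, 1.1 the stop. A spring shuts it; holding it open takes about 1 to 2 N at its lower edge.
- hinge_mid (a point): Middle of the flap's hinge line at its upper edge, under the front edge of the roof: in the box frame x = 60, z = 118 mm, 48 mm above the ledge. The axis runs along the box's y.
- flap_edge (a point): Middle of the flap's lower edge, 76 mm from the hinge; it moves with the flap. Shut, it is 2 mm behind the sill and about 2 mm below the ledge's top.
- battery_mid (a point): Centre of the loose battery, a round cylinder 16 mm in diameter and 50 mm long, about 23 g, lying on the ledge in front of the flap roughly along the sill. Its length is its own y axis. It rolls easily and turns about its length as it rolls. Resting on the ledge its centre is about 78 mm above the worktop.
- salt_shaker: Salt shaker, loose bystander, 44 mm in diameter, 90 mm high; origin at the centre of its foot.
- garlic: Garlic bulb, loose bystander, 56 mm across and high; origin at the centre of its underside.
- jam_jar: Jam jar, loose bystander, 68 mm in diameter, 84 mm high; origin at the centre of its foot.

How it is judged:
By the outcome, as a careful person would: the job done as asked, in the order asked, and still so for the second after the job is handed in, with the robot touching nothing.
It also fails if it takes over 38 s, if anything falls off the work surface, if the arm or the gripper's body presses on something with over 40 N, if the wrist force passes 120 N, or if a joint passes its speed limit or range.

## Working session

There is one attempt and no reset: what is moved stays moved. The work goes in short steps, Python scripts to look and compute and a shell command to move; the robot and the scene stay as the last step left them, time stands still between calls to the robot, and variables do not carry over. Pictures are saved under pics/ and viewed, at most 10 in all, crops included, and the job is handed in when it is done.

```bash
mkdir -p pics
cat > h.py <<'E'
from station import *
import numpy as np, cv2
def world(name,uv,depth=None,z=None):
    p=camera_params(name);K=np.array(p["intrinsics"]);T=np.array(p["cam_to_world"])
    uv=np.atleast_2d(uv).astype(float)
    n=cv2.undistortPoints(uv[:,None],K,np.array([p["k1"],0,0,0.]))[:,0]
    d=np.c_[n[:,0],-n[:,1],-np.ones(len(n))]@T[:3,:3].T
    o=T[:3,3]
    s=(z-o[2])/d[:,2] if z is not None else np.asarray(depth)
    return o+d*np.reshape(s,(-1,1))
E
python3 - <<'E'
from h import *
for n in("scene","top"):
    a,d=read_camera(n);np.savez(f"{n}0.npz",a=a,d=d)
    cv2.imwrite(f"pics/{n}0.png",a[:,:,::-1])
    print(n,np.round(camera_params(n)["cam_to_world"],3).tolist())
o=get_obs();print(o)
E
```

```text
scene [[0.438, 0.396, -0.807, -0.348], [-0.899, 0.176, -0.402, -0.589], [-0.017, 0.901, 0.433, 0.568], [0.0, 0.0, 0.0, 1.0]]
top [[-0.14, 0.927, -0.347, 0.007], [-0.99, -0.134, 0.042, -0.051], [-0.008, 0.349, 0.937, 1.486], [0.0, 0.0, 0.0, 1.0]]
{'t': 0.1, 'q': array([-1.26809592,  0.47775426,  0.02233813,  1.55634667, -0.01149357,
        1.10925446, -0.08310029]), 'joint_vel': array([-0.00140698, -0.0024894 ,  0.00070666, -0.00267747,  0.0009384 ,
       -0.00030568,  0.0001075 ]), 'joint_torque': array([ 3.28001399e-03, -5.97765505e+01,  1.61315940e+00, -2.81953418e+01,
        1.27553375e-02,  5.17727807e-03,  1.04315767e-06]), 'eef_pos': array([0.26935754, 0.61836135, 0.23040064]), 'tool_rot': array([-1.05871259e-04,  2.03945836e-01,  9.78981832e-01, -8.10398545e-04]), 'contact_force': array([-0.46427024,  1.19644273,  0.51463412]), 'torque': array([-0.00324   ,  0.00154722, -0.03850968]), 'grasp_force': 0.0, 'gripper_width': 1.003663202461122}
```

View pics/scene0.png

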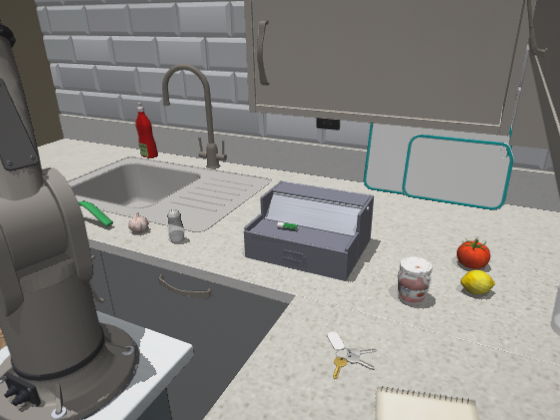

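View pics/top0.png

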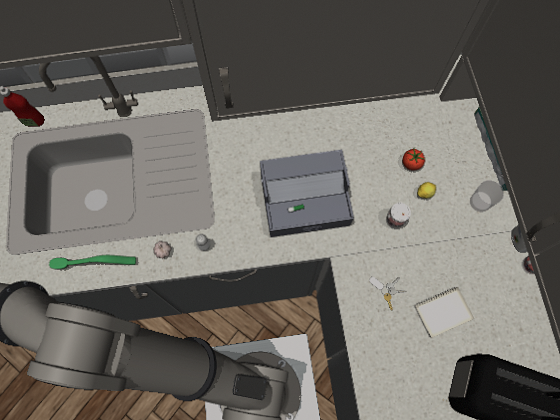

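The box is at top px (262–352,150–235) with the battery at about (296,208), which is scene px (287,226). I'll zoom in on both.

Run:
```python
from h import *
a=np.load("top0.npz")["a"][140:245,250:365];b=np.load("scene0.npz")["a"][180:275,240:380]
A=cv2.resize(a,None,fx=5,fy=5,interpolation=2);B=cv2.resize(b,None,fx=5,fy=5,interpolation=2)
cv2.imwrite("pics/c1.png",A[:,:,::-1]);cv2.imwrite("pics/c2.png",B[:,:,::-1])
```

```text
(no output)
```

View pics/c1.png

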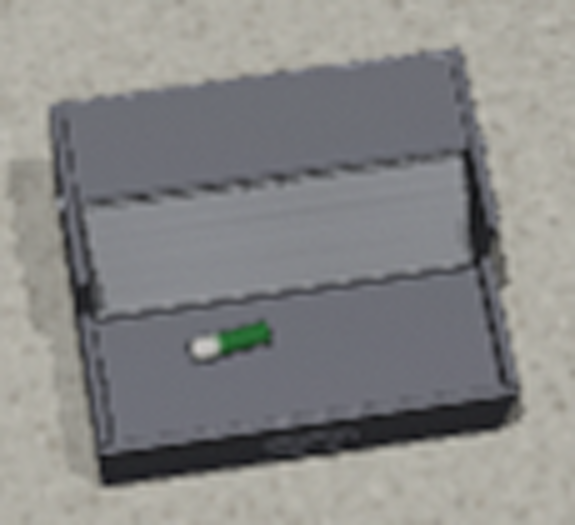

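View pics/c2.png

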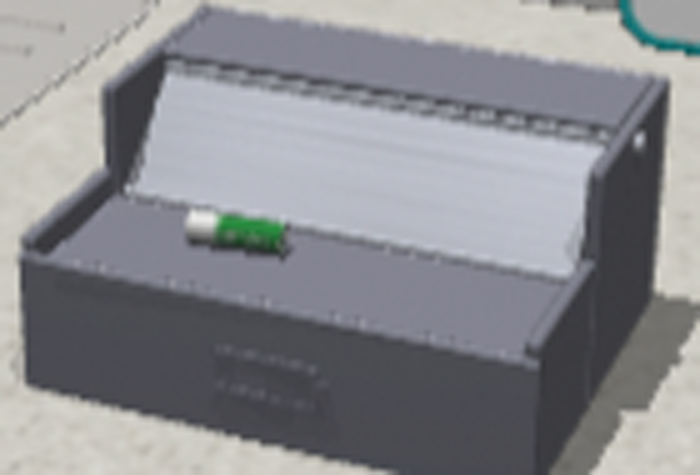

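Crop c1: the sill runs (100,318)–(478,266), the roof's rear corners are at (52,103) and (460,47), and the battery spans (190,348)–(270,332). Crop c2: the sill runs (125,197)–(575,275) and the battery spans (187,225)–(285,237).

Run:
```python
from h import *
t=lambda l:np.array(l)/5+[250,140]-.4
s=lambda l:np.array(l)/5+[240,180]-.4
P=lambda n,x:print(n,np.round(x*1e3,1).tolist())
P("sill top",world("top",t([(100,318),(478,266)]),z=.07)); P("sill sc",world("scene",s([(125,197),(575,275)]),z=.07))
P("roof rear top",world("top",t([(52,103),(460,47)]),z=.128));P("roof rear sc",world("scene",s([(203,7),(668,78)]),z=.128))
P("ledge front lip outer top",world("top",t([(100,455),(520,396)]),z=.075))
P("lip sc",world("scene",s([(25,255),(540,360)]),z=.075))
P("batt top",world("top",t([(190,348),(270,332)]),z=.078));P("batt sc",world("scene",s([(187,227),(285,235)]),z=.078))
# battery mask by depth: check
for n,f in(("top",t),("scene",s)):
    a=np.load(n+"0.npz")["a"].astype(int);g=(a[...,1]-a[...,0]>30)&(a[...,1]-a[...,2]>20)
    g[:, :240]=0;g[:,340:]=0;g[:190]=0;g[245:]=0
    v,u=np.nonzero(g);P(n+" green",world(n,[[u.mean(),v.mean()]],z=.078));print(len(u))
```

```text
sill top [[546.1, -105.4, 70.0], [546.8, -344.6, 70.0]]
sill sc [[545.6, -108.0, 70.0], [557.9, -341.3, 70.0]]
roof rear top [[668.9, -93.3, 128.0], [670.9, -349.7, 128.0]]
roof rear sc [[667.7, -94.5, 128.0], [672.4, -350.9, 128.0]]
ledge front lip outer top [[456.0, -93.0, 75.0], [456.9, -352.7, 75.0]]
lip sc [[461.0, -98.0, 75.0], [467.1, -353.1, 75.0]]
batt top [[515.6, -157.2, 78.0], [518.9, -207.6, 78.0]]
batt sc [[514.1, -158.8, 78.0], [525.8, -205.8, 78.0]]
top green [[518.0, -191.2, 78.0]]
39
scene green [[524.0, -187.8, 78.0]]
63
```

```bash
python3 -m creep '[[1,40,-50,0,0,0,-0.154],[1,40,-50,0,0,0,-0.154],[1,40,-50,0,0,0,-0.154],[1,40,-50,0,0,0,-0.154],[1,40,-50,0,0,0,-0.154]]'; python3 -m creep '[[1,4,-60,0,0,0,-0.154],[1,4,-60,0,0,0,-0.154],[1,4,-60,0,0,0,-0.154],[1,4,-60,0,0,0,-0.154],[1,4,-60,0,0,0,-0.154]]';python3 -m creep '[[1,4,-60,0,0,0,-0.154],[1,4,-60,0,0,0,-0.154],[1,4,-60,0,0,0,-0.154],[1,4,-60,0,0,0,-0.154],[1,4,-60,0,0,0,-0.154]]'
cat >> h.py <<'E'
from scipy.spatial.transform import Rotation as Ro
def st(B0=(.546,-.224)):
    o=get_obs();q=o["tool_rot"];M=Ro.from_quat([q[1],q[2],q[3],q[0]]).as_matrix();p=o["eef_pos"]*1e3
    a=-M[:2,1];psi=np.arctan2(-a[0],a[1]);s=49.7
    L=p[:2]+s*a;R=p[:2]-s*a;e=11*np.cos(psi)+7.25*np.sin(psi)
    print("t",o["t"],"tcp",p.round(1),"psi",np.degrees(psi).round(1),"toolz",M[:,2].round(3),"w",round(o["gripper_width"],2),"F",o["contact_force"].round(1))
    print("Batt finger c",L.round(1),"front",(L[0]+e).round(1),"| flap finger c",R.round(1),"front",(R[0]+e).round(1),"box",(R[0]+e-546).round(1))
E
python3 -c "
from h import *
st()"
```

```text
t: 0.72
eef_pos: [0.4656, 0.373, 0.2311]
tool_rot: [-0.0, 0.559, 0.829, -0.0]
contact_force: [1.5, 0.5, -0.9]
gripper_width: 1.003
grasp_force: 0.0
t: 1.35
eef_pos: [0.4844, 0.0729, 0.2312]
tool_rot: [-0.0, 0.829, 0.559, 0.0]
contact_force: [2.0, -0.0, 0.8]
gripper_width: 0.996
grasp_force: 0.0
t: 1.98
eef_pos: [0.5047, -0.2267, 0.2313]
tool_rot: [-0.0, 0.978, 0.207, 0.0]
contact_force: [1.1, -0.1, 0.2]
gripper_width: 1.0
grasp_force: 0.0
t 1.975 tcp [ 504.7 -226.7  231.3] psi 23.9 toolz [ 0.  0. -1.] w 1.0 F [ 1.1 -0.1  0.2]
Batt finger c [ 484.5 -181.2] front 497.5 | flap finger c [ 524.8 -272.1] front 537.7 box -8.3
```

```bash
python3 -m creep '[[1,0,-2,-40,0,0,0],[1,0,0,-40,0,0,0],[1,0,0,-40,0,0,0],[1,0,0,-21,0,0,0],[1,0,0,0,0,0,0]]'
python3 - <<'E'
from h import *
st()
a,d=read_camera("scene");b,_=read_camera("top")
A=cv2.resize(a[150:270,230:390],None,fx=4.2,fy=4.2,interpolation=2)
cv2.imwrite("pics/d1.png",A[:,:,::-1])
B=cv2.resize(b[140:245,250:365],None,fx=5,fy=5,interpolation=2)
cv2.imwrite("pics/d2.png",B[:,:,::-1])
E
```

```text
t: 2.6
eef_pos: [0.5034, -0.2267, 0.0888]
tool_rot: [-0.001, 0.978, 0.209, -0.002]
contact_force: [0.2, -0.1, -0.1]
gripper_width: 1.003
grasp_force: 0.0
t 2.6 tcp [ 503.4 -226.7   88.8] psi 24.1 toolz [-0.004  0.001 -1.   ] w 1.0 F [ 0.2 -0.1 -0.1]
Batt finger c [ 483.1 -181.3] front 496.1 | flap finger c [ 523.7 -272. ] front 536.7 box -9.3
```

View pics/d1.png

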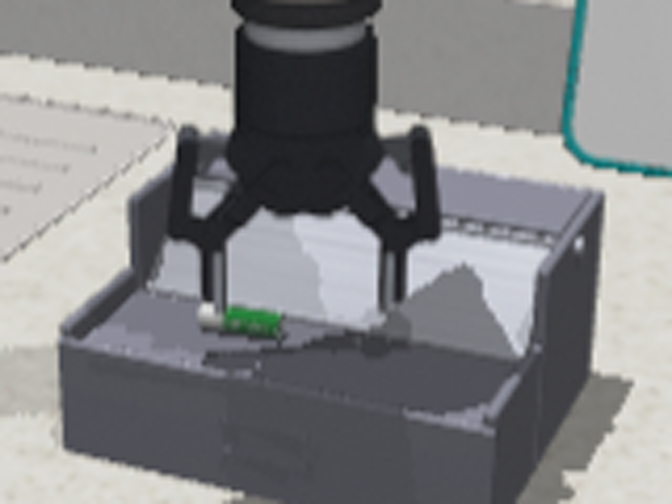

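The left finger stands behind the battery (px 200–283, row 318). The linkage knuckles bulge outward (px 170 and 440, down to row 240), so I'll measure them from the depth to check roof clearance.

Run:
```python
from h import *
o=get_obs();q=o["tool_rot"];M=Ro.from_quat([q[1],q[2],q[3],q[0]]).as_matrix()
a,d=read_camera("scene")
v,u=np.nonzero(d>0);k=(u>250)&(u<350)&(v<250)&(v>150);u,v=u[k],v[k]
P=world("scene",np.c_[u,v],depth=d[v,u]);T=(P-o["eef_pos"])@M*1e3
k=(abs(T[:,0])<60)&(abs(T[:,1])<90)&(T[:,2]<0)&(T[:,2]>-130)&(P[:,2]>.083)&(a[v,u].max(1)<200)
T=T[k]
for lo in range(-130,0,8):
    s=T[(T[:,2]>=lo)&(T[:,2]<lo+8)]
    for n,g in(("y+",s[s[:,1]>25]),("y-",s[s[:,1]<-25])):
        if len(g): print(lo,n,len(g),"y",np.percentile(g[:,1],[3,97]).round(),"x",np.percentile(g[:,0],[3,97]).round())
```

```text
-130 y+ 11 y [29. 38.] x [-17.  -5.]
-130 y- 9 y [-35. -27.] x [-10.  -5.]
-122 y+ 68 y [27. 67.] x [-14.  10.]
-122 y- 70 y [-64. -26.] x [-13.  12.]
-114 y+ 66 y [27. 69.] x [-13.  -1.]
-114 y- 56 y [-65. -26.] x [-13.  -0.]
-106 y+ 55 y [27. 70.] x [-14.  -3.]
-106 y- 53 y [-66. -26.] x [-13.  -2.]
-98 y+ 37 y [27. 72.] x [-18.  -6.]
-98 y- 28 y [-67. -26.] x [-15.  -5.]
-90 y+ 41 y [27. 72.] x [-18.  12.]
-90 y- 43 y [-69. -26.] x [-17.  13.]
-82 y+ 55 y [31. 72.] x [-17.  15.]
-82 y- 50 y [-69. -26.] x [-17.  14.]
-74 y+ 70 y [36. 75.] x [-14.  12.]
-74 y- 67 y [-72. -33.] x [-14.  11.]
-66 y+ 44 y [44. 73.] x [-14.   2.]
-66 y- 43 y [-70. -40.] x [-14.   1.]
-58 y+ 20 y [45. 61.] x [-13.   3.]
-58 y- 20 y [-60. -43.] x [-11.  -4.]
-50 y+ 24 y [44. 58.] x [-13.   0.]
-50 y- 21 y [-54. -43.] x [-12.  -4.]
-42 y+ 17 y [44. 56.] x [-10.  -3.]
-42 y- 16 y [-54. -43.] x [-11.  -4.]
-34 y+ 20 y [44. 56.] x [-10.  -3.]
-34 y- 24 y [-54. -41.] x [-12.  10.]
-26 y+ 17 y [45. 55.] x [-13.  -4.]
-26 y- 14 y [-52. -41.] x [-13.  10.]
-18 y+ 4 y [66. 90.] x [49. 58.]
-18 y- 3 y [-45. -41.] x [-8.  3.]
-10 y+ 32 y [63. 89.] x [38. 56.]
-2 y+ 16 y [54. 88.] x [36. 53.]
```

```bash
cat >> h.py <<'E'
def st():
    o=get_obs();q=o["tool_rot"];M=Ro.from_quat([q[1],q[2],q[3],q[0]]).as_matrix();p=o["eef_pos"]*1e3
    a=-M[:,1];psi=np.arctan2(-a[0],a[1]);m=p-13*M[:,2];L=m+49.7*a;R=m-49.7*a;e=11*np.cos(psi)+7.25*np.sin(psi)
    f=R[0]+e-546;z=R[2]-70
    print("t",round(o["t"],2),"tcp",p.round(1),"psi",np.degrees(psi).round(1),"tilt",a.round(3)[2],"F",o["contact_force"].round(1))
    print("Bf tip",L.round(1),"front",(L[0]+e).round(1),"| Ff tip",R.round(1),"front box",f.round(1),"flap open rad ~",(np.radians(49)-np.arctan2(60-f-2,48-z)).round(2))
E
python3 -m creep '[[1,2,0,0,-0.155,-0.069,0],[1,0,0,0,0,0,0]]'; python3 -c "
from h import *
st()"
```

```text
t: 3.0
eef_pos: [0.5071, -0.2235, 0.0905]
tool_rot: [0.082, 0.974, 0.211, 0.018]
contact_force: [0.8, -0.2, 0.1]
gripper_width: 1.001
grasp_force: 0.0
t 3.0 tcp [ 507.1 -223.5   90.5] psi 24.4 tilt -0.168 F [ 0.8 -0.2  0.1]
Bf tip [ 485.9 -176.9   95. ] front 498.9 | Ff tip [ 526.5 -266.1  111.6] front box -6.5 flap open rad ~ -0.62
```

```bash
python3 -m creep '[[1,-3,-6,-12,0,0,0],[1,0,0,-8,0,0,0],[1,0,0,0,0,0,0]]'; python3 -c "
from h import *
st()"
python3 -m creep '[[1,5.7,3.1,0,0,0,0.131],[1,5.3,3.7,0,0,0,0.131],[1,4.7,4.5,0,0,0,0.131],[1,4.1,5,0,0,0,0.131],[1,3.5,5.5,0,0,0,0.131]]'; python3 -m creep '[[1,0,0,0,0,0,0]]';python3 -c "
from h import *
st()"
```

```text
t: 3.38
eef_pos: [0.503, -0.2343, 0.0697]
tool_rot: [0.083, 0.975, 0.207, 0.017]
contact_force: [-0.7, 0.5, -0.3]
gripper_width: 0.998
grasp_force: 0.0
t 3.38 tcp [ 503.  -234.3   69.7] psi 24.0 tilt -0.168 F [-0.7  0.5 -0.3]
Bf tip [ 482.3 -187.5   74.1] front 495.3 | Ff tip [ 522.1 -277.1   90.8] front box -10.9 flap open rad ~ -0.34
t: 4.0
eef_pos: [0.5272, -0.2121, 0.0705]
tool_rot: [0.073, 0.855, 0.512, 0.043]
contact_force: [0.2, -0.2, -0.2]
gripper_width: 1.0
grasp_force: 0.0
t: 4.12
eef_pos: [0.5271, -0.2123, 0.0706]
tool_rot: [0.073, 0.856, 0.509, 0.044]
contact_force: [0.6, 0.2, 0.1]
gripper_width: 1.001
grasp_force: 0.0
t 4.12 tcp [ 527.1 -212.3   70.6] psi 61.5 tilt -0.169 F [0.6 0.2 0.1]
Bf tip [ 482.1 -187.8   75. ] front 493.7 | Ff tip [ 568.2 -234.6   91.8] front box 33.8 flap open rad ~ 0.11
```

```bash
python3 -m creep '[[1,5,3,0,0,0,0],[1,6,4,0,0,0,0.06],[1,1,3,0,0,0,0.06],[1,0,0,0,0,0,0]]';python3 - <<'E'
from h import *
st()
b,_=read_camera("top");a,_=read_camera("scene")
B=cv2.resize(b[150:240,255:360],None,fx=4,fy=4,interpolation=2);A=cv2.resize(a[190:270,240:345],None,fx=4,fy=360/80,interpolation=2)[:360]
cv2.imwrite("pics/e.png",np.hstack([B,cv2.resize(A,(400,360))])[:,:,::-1])
E
```

```text
t: 4.62
eef_pos: [0.539, -0.2015, 0.0702]
tool_rot: [0.07, 0.824, 0.56, 0.047]
contact_force: [-1.7, -0.4, 2.2]
gripper_width: 0.997
grasp_force: 1.2
t 4.62 tcp [ 539.  -201.5   70.2] psi 68.4 tilt -0.168 F [-1.7 -0.4  2.2]
Bf tip [ 491.4 -182.7   74.7] front 502.2 | Ff tip [ 582.5 -218.8   91.4] front box 47.3 flap open rad ~ 0.47
```

View pics/e.png

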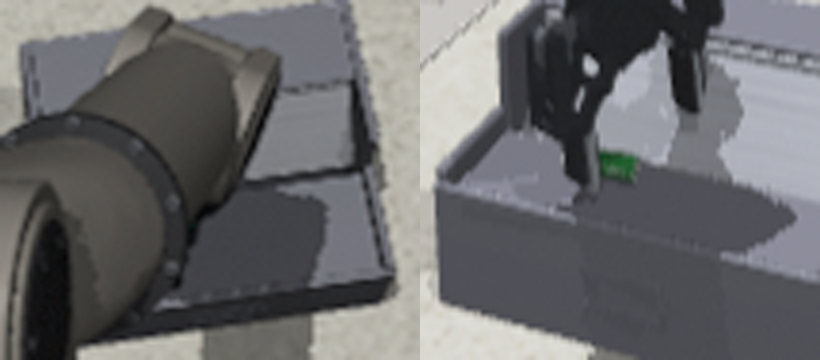

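The flap is held open at about 0.47 rad and the battery hasn't been touched. Next I push, pivoting so that the flap finger stays in place.

```bash
python3 -m creep '[[1,3.6,-5.6,0,0,0,-0.068],[1,3.5,-5,0,0,0,-0.068],[1,3.3,-3.4,0,0,0,-0.068],[1,3,-2.7,0,0,0,-0.068],[1,2.9,-2.6,0,0,0,-0.068]]';python3 - <<'E'
from h import *
st()
a,_=read_camera("scene")
A=cv2.resize(a[190:270,240:345],None,fx=5,fy=5,interpolation=2)
cv2.imwrite("pics/f.png",A[:,:,::-1])
E
```

```text
t: 5.35
eef_pos: [0.5542, -0.2192, 0.0695]
tool_rot: [0.076, 0.907, 0.412, 0.034]
contact_force: [-3.2, 2.6, 1.6]
gripper_width: 1.002
grasp_force: 1.9
t 5.35 tcp [ 554.2 -219.2   69.5] psi 48.9 tilt -0.165 F [-3.2  2.6  1.6]
Bf tip [ 515.7 -185.5   74.1] front 528.4 | Ff tip [ 589.5 -250.    90.5] front box 56.2 flap open rad ~ 0.79
```

View pics/f.png

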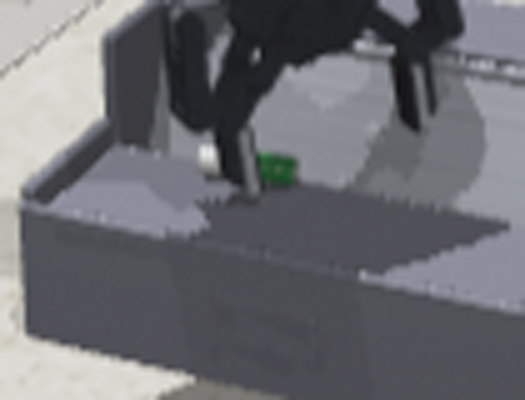

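The battery (px 200–298, row ~163) is still square to the sill and being pushed, and the flap is wide open. I'll carry on.

```bash
python3 -m creep '[[1,2.6,-2.4,0,0,0,-0.068],[1,2.5,-2.3,0,0,0,-0.068],[1,2.4,-2.1,0,0,0,-0.068],[1,2.3,-2,0,0,0,-0.068],[1,2.1,-1.7,0,0,0,-0.068]]';python3 - <<'E'
from h import *
st()
a,_=read_camera("scene")
A=cv2.resize(a[190:270,240:345],None,fx=5,fy=5,interpolation=2)
cv2.imwrite("pics/g.png",A[:,:,::-1])
E
```

```text
t: 6.02
eef_pos: [0.5661, -0.2298, 0.0695]
tool_rot: [0.081, 0.964, 0.253, 0.02]
contact_force: [-4.2, 3.3, -0.3]
gripper_width: 1.001
grasp_force: 2.0
t 6.03 tcp [ 566.1 -229.8   69.5] psi 29.5 tilt -0.166 F [-4.2  3.3 -0.3]
Bf tip [ 541.  -185.3   74.1] front 554.1 | Ff tip [ 589.2 -270.6   90.6] front box 56.3 flap open rad ~ 0.79
```

View pics/g.png

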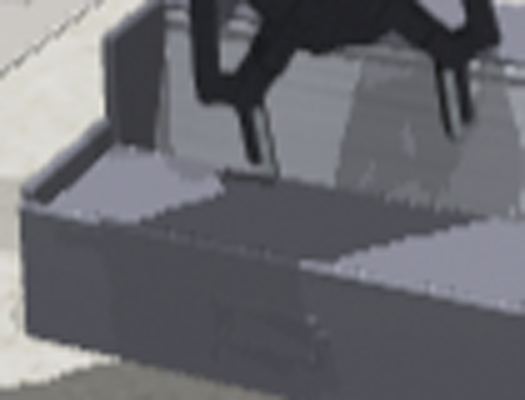

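The battery is no longer visible on the ledge or at the sill (px ~205–290, row 165), so it dropped in. Drawing back now.

```bash
python3 -m creep '[[1,0,0,0,0,0,0],[1,0,0,0,0,0,0],[1,-10,0,0,0,0,0],[1,-10,0,0,0,0,0],[1,-10,0,0,0,0,0]]';python3 -m creep '[[1,-10,0,0,0,0,0],[1,-10,0,0,0,0,0],[1,-4,0,0,0,0,0],[1,0,0,20,0,0,0],[1,0,0,40,0,0,0]]';python3 -m creep '[[1,-20,0,50,0,0,0],[1,-20,40,50,0,0,0],[1,0,60,20,0,0,0],[1,0,60,0,0,0,0],[1,0,60,0,0,0,0]]';python3 -m creep '[[1,0,60,0,0,0,0],[1,0,60,0,0,0,0],[1,0,0,0,0,0,0],[1,0,0,0,0,0,0]]'
python3 - <<'E'
from h import *
st()
a,_=read_camera("scene");b,_=read_camera("top")
A=cv2.resize(a[180:275,110:440],(800,230),interpolation=2);B=cv2.resize(b[130:270,140:420],(740,370),interpolation=2)
B=cv2.copyMakeBorder(B,0,0,0,60,0)
cv2.imwrite("pics/h.png",np.vstack([A,B])[:,:,::-1])
E
```

```text
t: 6.7
eef_pos: [0.5369, -0.2315, 0.0707]
tool_rot: [0.082, 0.963, 0.254, 0.022]
contact_force: [-0.1, 0.2, -0.0]
gripper_width: 1.0
grasp_force: 0.0
t: 7.32
eef_pos: [0.5123, -0.2307, 0.1299]
tool_rot: [0.081, 0.963, 0.254, 0.02]
contact_force: [0.5, -0.5, 0.2]
gripper_width: 1.0
grasp_force: 0.0
t: 7.95
eef_pos: [0.4754, -0.0133, 0.2461]
tool_rot: [0.081, 0.963, 0.254, 0.023]
contact_force: [1.3, 0.1, -0.1]
gripper_width: 1.001
grasp_force: 0.0
t: 8.45
eef_pos: [0.4752, 0.1039, 0.2454]
tool_rot: [0.082, 0.963, 0.254, 0.021]
contact_force: [0.7, -1.3, -0.2]
gripper_width: 1.002
grasp_force: 0.0
t 8.45 tcp [475.2 103.9 245.4] psi 29.6 tilt -0.169 F [ 0.7 -1.3 -0.2]
Bf tip [450.  148.4 249.8] front 463.1 | Ff tip [498.3  63.2 266.7] front box -34.5 flap open rad ~ -1.73
```

View pics/h.png

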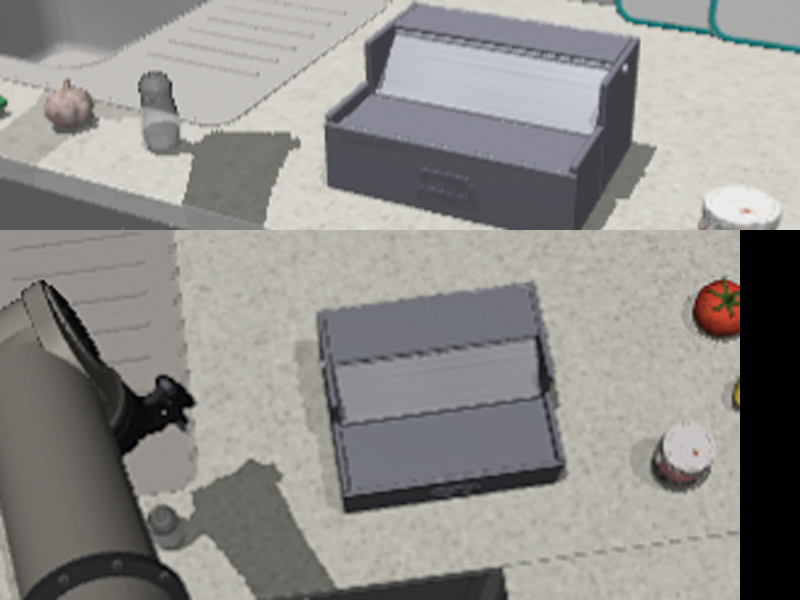

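The ledge is empty and the flap is shut (scene crop px 380–610, rows 35–130). Garlic, shaker and jar are in place and the arm is clear of everything, so I'm handing in.

```bash
python3 -c "
from station import *
print(hand_in())"
```

```text
the job is handed in; nothing more can be done
None
```

The battery was pushed over the sill under the held-open flap and dropped inside; the flap is shut, the jar, garlic and salt shaker stand where they were, and the job is handed in at about 8.5 s; no verdict was returned.

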